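Seat the adapter plate on the shaker's locating pins

TASK

The blue adapter plate on the bench shaker is riding on top of the deck's two locating pins. Nudge it with the fingertips, back towards the aluminium fence and sideways, until both its holes drop over the pins and it lies flat on the deck inside the yellow corner marks. Only push it, never lift it or tip it up, and leave everything standing around it where it is.

Things in the scene. Friction and masses are not known exactly. Their poses are not given: they have to be found in the camera images.
- shaker: bench shaker, fixed: white body, dark flat deck 240 (x) x 320 (y) mm, deck surface 50 mm above the bench. Origin under its centre at bench level; x points from its front panel to the fence, y to the left seen from the front, z up. Two brass pins stand on the deck at x = +35 mm, y = +38 and -38 mm
- fence (a point): foot of the fence's near face at mid-length, on the deck (shaker x = +68.5 mm, y = 0). The fence is an aluminium bar, 260 mm long in y, 12 mm thick, standing 16 mm above the deck. A plate pushed flush against it is square and right in x
- seat (a point): point on the deck where the seated plate's origin lies (shaker x = +20 mm, y = 0), axes as the shaker's and the seated plate's. Its rear edge is then 0.5 mm from the fence, and yellow lines on the deck lie just outside its corners
- plate: blue aluminium plate, loose, 96 (x) x 150 (y) x 10 mm, 0.28 to 0.48 kg; pale dimples on the front part, two 12 mm through-holes at x = +15, y = +-38 mm. Origin: centre of underside, x towards the fence. It starts tilted 0.06 rad, rear part riding on the pins, front lower edge on the deck, up to 30 mm off to a side, 15 to 22 mm short of its seat, turned up to 0.09 rad; slides when pushed at its edges
- pin_left (a point): foot of the left (+y) brass pin, on the deck surface; pin 8 mm across, 5 mm high, with a chamfered top. Axes as the shaker's
- pin_right (a point): foot of the right (-y) brass pin, on the deck surface; same size
- hole_left (a point): centre of the plate's left (+y) hole, at its underside, about 4 mm above the deck while it rides on the pin. Over the pin it has 2 mm play all round, drops by the plate's weight, and the pin then stops it sliding further
- hole_right (a point): centre of the plate's right (-y) hole, at its underside
- vial: small amber screw-cap vial, 22 mm across, 45 mm high, standing on the shaker's deck on the strip behind the fence; origin at its foot. Leave it alone
- bottle: clear bottle with a blue cap, 72 mm across, 150 mm high, standing on the bench to the left of the shaker; origin at its foot. Leave it alone
- jar: white jar with a red cap, 60 mm across, 90 mm high, on the bench beyond the shaker; origin at its foot. Leave it alone
- tip_box: dark blue pipette-tip box with a pink lid, 87 x 127 x 71 mm high, on the bench to the right of the shaker; origin under its centre. Leave it alone
- tube_rack: clear rack of eight white tubes with red caps, 75 x 150 x 87 mm high, on the bench beyond the shaker; origin under its centre. Leave it alone
- cool_block: pale blue cooling block with coloured tube lids, 70 x 110 x 44 mm high, on the bench beyond the shaker; origin under its centre. Leave it alone
Things that resemble listed ones, but are neither listed nor needed, are in the scene too. What is shaped like the plate but orange or pink is not meant.

How it is judged:
At the end, for the whole second after the job is handed in: Each hole is within 3 mm of its pin horizontally and its underside within 1.5 mm of the deck, the plate is level within 0.02 rad and at rest, and the vial, bottle, jar, tip box, tube rack and cooling block are within 15 mm of where they were (horizontal distance between hole_left and pin_left below 0.003 m and horizontal distance between hole_right and pin_right below 0.003 m and z of hole_left in the frame of pin_left below 0.0015 m and z of hole_right in the frame of pin_right below 0.0015 m and angle between plate's own z axis and vertical below 0.02 rad and linear speed of plate below 0.01 m/s and distance of each of vial, bottle, jar, tip_box, tube_rack, cool_block from where it was at the start of the episode below 0.015 m); the robot touches nothing.
It fails at once if the plate is lifted: its centre more than 10 mm above the deck (z of plate in the frame of pin_left above 0.01 m).
It fails at once if the plate is tipped up by more than 0.2 rad (angle between plate's own z axis and vertical above 0.2 rad).
It fails at once if the vial, bottle, jar, tip box, tube rack or cooling block is moved more than 15 mm (distance of any of vial, bottle, jar, tip_box, tube_rack, cool_block from where it was at the start of the episode above 0.015 m).
It also fails if it takes over 48 s, if anything falls off the work surface, if the arm or the gripper's body presses on something with over 40 N, if the wrist force passes 120 N, or if a joint passes its speed limit or range.

ROBOT

A 6-joint arm with a two-finger parallel gripper is mounted at the origin on the work surface. World frame = base frame: x ahead of the robot, y to its left, z up, the work surface at z = 0. Lengths are in m, angles in rad, forces in N, time in s.
With the tool pointing down it reaches from about 0.3 to 0.875 m from the base axis. Payload 6.4 kg.
Tool frame: the origin (TCP) lies midway between the tips of the shut fingers; the grasp point (between the pads) lies 19 mm behind it; z points along the fingers, y is the line along which they close (so a half turn about z gives the same grasp; the last joint's range is limited). The gripper opens to 85 mm and grips with 20 to 120 N. Pads are 22 mm wide; open, the fingers measure 114 mm over their backs; the gripper's body (76 mm by 85 mm) begins 54 mm behind the grasp point. The pads swing forward as they close: fully open they stand 13 mm farther back than shut.
Start: joints at [-0.206, 0.181, 1.607, -0, 1.354, -0.206], TCP at [0.575, 0, 0.206] pointing down, gripper open.
Joint ranges: [-2.99, 2.99], [-0.89, 2.07], [0.3, 2.58], [-1.14, 4.28], [0, 2.63], [-3.12, 3.12]. Speed limits (rad/s): [2.57, 2.57, 3.01, 3.14, 3.14, 3.14].

INTERFACE

Orientations are given as a rotation vector (axis times angle).
In Python, from rig import ctrl gives the robot as it stands.
- The arm moves only by the tool drive_tool, never from a script. Its argument "increments" is a list of rows, each an object with "dp": the shift along the tool's x, y, z normalised to -1 to 1, where 1 is 0.025 m, a list of three; "twist": the turn, a rotation vector about the tool's x, y, z normalised to -1 to 1, where 1 is 90 degrees, a list of three. A call has exactly 10 rows; each row shifts and turns the commanded pose from where the row before left it, along the tool's axes as they then stand; what a row does not reach is not made up. A row lasts 1/8 s, in which the tool goes at most 62.5 mm and 10.7 degrees, less where a joint would pass 70% of its speed; a pose out of reach is approached as far as the arm can. A call with a number of a shift or a turn outside -1 to 1 is refused whole. A call with a gripper value outside its range is refused whole. "fingers" is the opening, from -1 (shut) to 1 (fully open), set as the call begins (left out, the last holds). The fingers move at their own pace and stop on an object; "squeeze" is the grip in N (left out, the last holds). Time passes only in rows, so rows that do not move let the fingers close, or fill a call up. It gives the time, the measured TCP pose, the force, the opening and the grip force at its end, in the units of the state.
- ctrl.read_state(): the state, without advancing time (a new reading comes with each control period).
- ctrl.camera(name): name is "scene" or "side" or "wrist"; returns the picture (400x640x3 uint8, blue, green, red); there is no depth.
- ctrl.camera_model(name): a dict with "camera_matrix" (3x3 intrinsics, pixels), "world_from_camera" (4x4, takes a point from camera to world coordinates). Camera axes: x right, y down, z forward; pixel columns grow to the right and rows downward; lengths in m; the calibration is good to about 2 mm. A picture is of the moment at which its call begins: read the wrist's pose just before it. camera_model takes no time and is no camera call; for the wrist camera it gives the pose at the moment of the call.
- ctrl.hand_in(): hands the job in; it is judged then, once.
Trained networks look in the newest picture that a camera, given by its name, has taken for a name from the list of things; names that differ only in an ending like _2 or _b are one class to them, and where a whole thing is asked for, a point or a joint stands for the part that bears it (a point fixed in the world has none). Each returns a list of dicts, best first, with "confidence" (0 to 1); they miss things now and then, are a little off and sometimes report something else, mostly with a low value. They report only what shows in the picture. A call takes as long as a camera call. They do not tell look-alikes from the thing itself.
- ctrl.recognise(target, camera): "extent" ([left, top, width, height] in pixels, round what is visible of it).
- ctrl.trace(target, camera): "pixels" (400x640 bool, what is visible of it) and "extent" ([left, top, width, height] in pixels, round what is visible of it).
- ctrl.tip_of(target, camera): "position" ([row, column] in pixels: a listed point, or the origin of a listed thing).
The state is a dict: "time_s": time; "joint_positions": joint angles; "joint_vel": joint speeds; "joint_torque": joint torques, N m; "position": TCP position; "tcp_rot": TCP orientation; "contact_force": force on the tool from outside, world axes, zero at the start; "wrist_torque": the same for the moment, N m; "grip_width": opening from 0.0 (shut) to 1.0 (fully open); "grasp_force": force on a finger pad.
Only numpy, scipy, OpenCV 4.12 (cv2) and the standard library are available. Lean on these libraries where they do the work, as an engineer would, in place of code of your own. Each camera call takes 0.05 s, during which the arm holds its last target. There are 200 camera calls.

## Working session

There is one attempt and no reset: what is moved stays moved. The work goes in short steps, Python scripts to look and compute and a tool call to move; the robot and the scene stay as the last step left them, time stands still between calls to the robot, and variables do not carry over. Pictures are saved under pics/ and viewed, at most 10 in all, crops included, and the job is handed in when it is done.

Besides the shell and the picture viewer there is one more tool, called as name(argument=value, ...), one argument or row to a line, values as JSON. drive_tool: Moves the arm, as the interface text tells. Scaled input: -1 to 1 covers 0.025 m each way for a shift and 90 degrees each way for a turn. Its arguments: {"type":"object","properties":{"increments":{"type":"array"},"fingers":{"type":"number"},"squeeze":{"type":"number"}},"required":["increments"]}

```bash
mkdir -p pics; cat > h.py <<'E'
import numpy as np, cv2
from rig import ctrl
def ray(cam,px,z,M=None):
    M=M or ctrl.camera_model(cam);K=np.array(M["camera_matrix"]);T=np.array(M["world_from_camera"])
    d=T[:3,:3]@np.linalg.solve(K,[px[1],px[0],1.]);o=T[:3,3]
    return o+d*(z-o[2])/d[2]
def proj(cam,P):
    M=ctrl.camera_model(cam);K=np.array(M["camera_matrix"]);T=np.linalg.inv(np.array(M["world_from_camera"]))
    q=K@(T[:3,:3]@np.array(P)+T[:3,3]);return q[:2]/q[2]
E
python3 - <<'E'
from h import *
np.set_printoptions(precision=4,suppress=True)
ims=[]
for c in ["scene","side","wrist"]:
    im=ctrl.camera(c);ims.append(im);cv2.imwrite(f"pics/{c}0.png",im)
    print(c,np.array(ctrl.camera_model(c)["world_from_camera"])[:3,3])
    for t,z in [("plate",.05),("hole_left",.054),("hole_right",.054),("pin_left",.05),("pin_right",.05),("fence",.05),("seat",.05),("shaker",0),("vial",.05)]:
        for r in ctrl.tip_of(t,c)[:2]: print(t,r["position"],round(r["confidence"],2),ray(c,r["position"],z))
cv2.imwrite("pics/a.png",np.vstack([cv2.resize(np.hstack(ims[:2]),(800,250)),cv2.resize(ims[2],(560,350))[:, :].copy() if 0 else cv2.copyMakeBorder(cv2.resize(ims[2],(560,350)),0,0,0,240,0)]))
E
```

```text
scene [1.2823 0.2276 0.7081]
plate [173.1, 393.2] 0.91 [0.3618 0.2156 0.05  ]
plate [265.5, 237.7] 0.74 [ 0.7491 -0.0621  0.05  ]
hole_left [177.3, 404.6] 0.97 [0.3792 0.2454 0.054 ]
hole_left [163.8, 211.4] 0.88 [ 0.4309 -0.2587  0.054 ]
hole_right [175.7, 380.5] 0.81 [0.3857 0.1853 0.054 ]
hole_right [201.5, 257.4] 0.72 [ 0.5525 -0.0876  0.054 ]
pin_left [217.0, 290.4] 0.63 [0.5838 0.0024 0.05  ]
pin_right [205.6, 258.9] 0.75 [ 0.5616 -0.0811  0.05  ]
pin_right [200.0, 179.8] 0.2 [ 0.584 -0.274  0.05 ]
fence [236.8, 400.5] 0.69 [0.5927 0.2522 0.05  ]
fence [221.1, 273.1] 0.56 [ 0.6059 -0.0321  0.05  ]
seat [205.3, 280.6] 0.84 [ 0.5492 -0.0314  0.05  ]
shaker [218.9, 281.2] 0.6 [ 0.5425 -0.0348  0.    ]
shaker [199.4, 259.1] 0.28 [ 0.4832 -0.1121  0.    ]
vial [259.6, 196.2] 0.66 [ 0.7531 -0.1514  0.05  ]
vial [230.6, 258.7] 0.56 [ 0.6426 -0.0538  0.05  ]
side [ 0.1229 -0.7766  0.6651]
plate [340.8, 294.0] 0.74 [ 0.3117 -0.3255  0.05  ]
plate [212.9, 210.9] 0.64 [0.2829 0.148  0.05  ]
hole_left [206.2, 215.0] 0.85 [0.3001 0.1688 0.054 ]
hole_left [213.8, 323.6] 0.68 [0.5472 0.0068 0
[... 350 characters left out ...]
, 339.4] 0.6 [ 0.5703 -0.0374  0.05  ]
shaker [238.7, 327.6] 0.97 [ 0.5401 -0.0315  0.    ]
shaker [191.5, 286.5] 0.36 [0.5379 0.2363 0.    ]
vial [215.1, 365.5] 0.57 [ 0.647  -0.0426  0.05  ]
wrist [0.5747 0.0661 0.375 ]
plate [375.5, 143.2] 0.79 [ 0.3529 -0.2496  0.05  ]
hole_left [72.5, 458.3] 0.56 [0.7014 0.1001 0.054 ]
hole_right [386.8, 122.1] 0.96 [ 0.3271 -0.2627  0.054 ]
hole_right [255.3, 300.8] 0.87 [ 0.5506 -0.0862  0.054 ]
pin_left [174.4, 322.8] 0.7 [0.5746 0.0025 0.05  ]
pin_right [242.8, 317.8] 0.8 [ 0.5691 -0.0733  0.05  ]
fence [214.3, 353.0] 0.8 [ 0.6067 -0.0407  0.05  ]
shaker [197.9, 293.5] 0.55 [ 0.5391 -0.0362  0.    ]
vial [225.5, 381.0] 0.64 [ 0.637  -0.0533  0.05  ]
```

View pics/a.png

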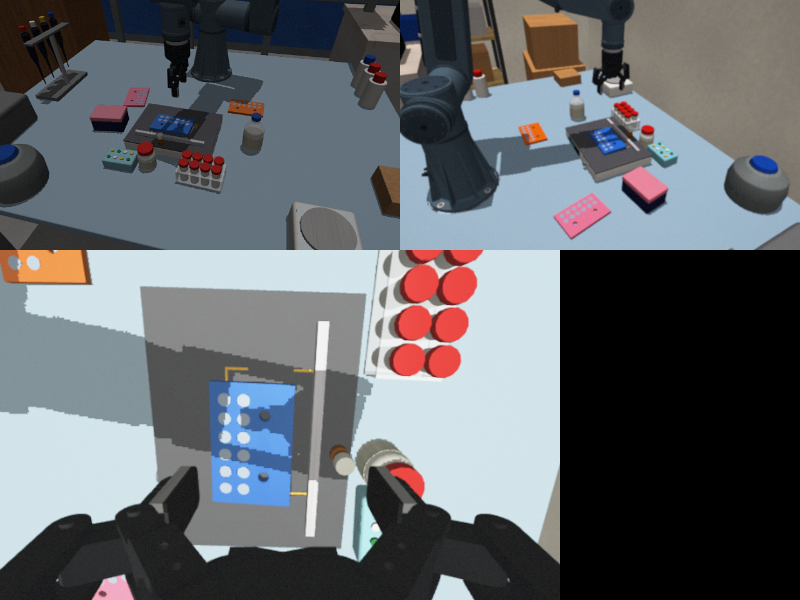

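```bash
python3 - <<'E'
from h import *
np.set_printoptions(precision=4,suppress=True)
s=ctrl.read_state();print(s["time_s"],s["position"],s["tcp_rot"],s["grip_width"])
im=cv2.imread("pics/wrist0.png")
hsv=cv2.cvtColor(im,cv2.COLOR_BGR2HSV)
b=cv2.inRange(hsv,(100,90,40),(125,255,255));b[:130]=0;b[310:]=0;b[:,:220]=0;b[:,360:]=0
b=cv2.morphologyEx(b,cv2.MORPH_CLOSE,np.ones((15,15)))
c=max(cv2.findContours(b,0,1)[0],key=cv2.contourArea)
q=cv2.approxPolyDP(c,8,True)[:,0];print("blue",q.tolist(),cv2.minAreaRect(c))
for p in q: print(p,ray("wrist",p[::-1],.06))
y=cv2.inRange(hsv,(18,120,60),(35,255,255))
n,l,st,ce=cv2.connectedComponentsWithStats(y)
for i in range(1,n):
    if st[i][4]>8: print("yel",st[i],ray("wrist",ce[i][::-1],.05))
cv2.imwrite("pics/b.png",cv2.resize(im[30:330,150:430],None,fx=2,fy=2,interpolation=2))
E
```

```text
1.5 [0.575  0.     0.2057] [-2.2214 -2.2214  0.    ] 0.9995677555229834
blue [[240, 149], [243, 286], [330, 292], [337, 154]] ((284.9456481933594, 220.47434997558594), (98.31135559082031, 140.02593994140625), 2.6506896018981934)
[240 149] [0.4939 0.0296 0.06  ]
[243 286] [ 0.4869 -0.12    0.06  ]
[330 292] [ 0.5825 -0.1275  0.06  ]
[337 154] [0.5885 0.0247 0.06  ]
yel [257 133  26  16 115] [0.5178 0.04   0.05  ]
yel [336 136  22   4  63] [0.5983 0.0398 0.05  ]
yel [332 277  19   3  52] [ 0.595  -0.1159  0.05  ]
```

View pics/b.png

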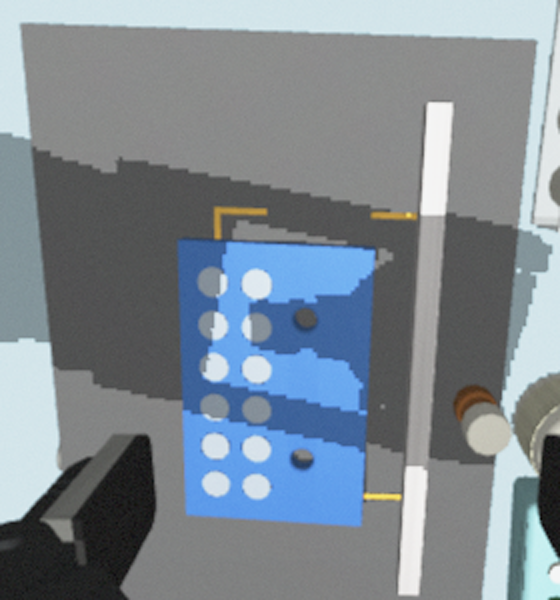

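```bash
python3 - <<'E'
from h import *
np.set_printoptions(precision=4,suppress=True)
def w(c,r,z): return ray("wrist",(30+r/2,150+c/2),z)
for n,a,b,z in [("fence top near",(426,102),(399,595),.066),("fence far",(454,103),(420,595),.066),("deck front",(22,24),(60,450),.05),("deck left",(22,24),(536,40),.05),("deck back",(536,40),(488,590),.05),
 ("yel top line",(217,209),(412,216),.05),("plate front",(179,240),(187,513),.06),("plate rear",(375,249),(361,525),.064),("plate left",(179,240),(375,249),.062),("plate right",(187,513),(361,525),.062),("holes top",(305,318),(302,458),.064)]:
    A,B=w(*a,z),w(*b,z);d=B-A;print(n,A,B,np.hypot(*d[:2]),np.arctan2(d[1],d[0]))
E
```

```text
fence top near [0.6111 0.0916 0.066 ] [ 0.6044 -0.1686  0.066 ] 0.2603217626585523 -1.5965598270753283
fence far [0.6238 0.0912 0.066 ] [ 0.6161 -0.1686  0.066 ] 0.2599226024003028 -1.6002732815423044
deck front [0.4249 0.1271 0.05  ] [ 0.4173 -0.0877  0.05  ] 0.21486015785418341 -1.60640064059417
deck left [0.4249 0.1271 0.05  ] [0.6633 0.1201 0.05  ] 0.23847951060022649 -0.029070502802739356
deck back [0.6633 0.1201 0.05  ] [ 0.6581 -0.1774  0.05  ] 0.29756858610320497 -1.588222376451039
yel top line [0.5107 0.0428 0.05  ] [0.6077 0.0393 0.05  ] 0.09711289311318254 -0.03589563135665276
plate front [0.4933 0.0287 0.06  ] [ 0.4874 -0.1207  0.06  ] 0.1494334182163103 -1.6101523947342327
plate rear [0.5888 0.0248 0.064 ] [ 0.5829 -0.1257  0.064 ] 0.15054571876037753 -1.6100830085643576
plate left [0.4938 0.0289 0.062 ] [0.5889 0.0245 0.062 ] 0.09519375584539606 -0.04639600678307858
plate right [ 0.488  -0.1195  0.062 ] [ 0.583  -0.1269  0.062 ] 0.09527376107881208 -0.07819547820982262
holes top [ 0.5544 -0.0096  0.064 ] [ 0.5515 -0.0857  0.064 ] 0.07622099981969423 -1.6088284334091705
```

drive_tool(
  increments=[
    {"dp": [0, 0, 0], "twist": [0, 0, 0.1131]},
    {"dp": [0, 0, 0], "twist": [0, 0, 0.1131]},
    {"dp": [0, 0, 0], "twist": [0, 0, 0.1131]},
    {"dp": [0, 0, 0], "twist": [0, 0, 0.1131]},
    {"dp": [0, 0, 0], "twist": [0, 0, 0.1131]},
    {"dp": [0, 0, 0], "twist": [0, 0, 0.1131]},
    {"dp": [0, 0, 0], "twist": [0, 0, 0.1131]},
    {"dp": [0, 0, 0], "twist": [0, 0, 0.1131]},
    {"dp": [0, 0, 0], "twist": [0, 0, 0.1131]},
    {"dp": [0, 0, 0], "twist": [0, 0, 0]},
  ],
  fingers=0,
)

```text
time_s: 2.75
position: [0.575, -0.0, 0.2057]
tcp_rot: [3.141, -0.042, 0.0]
contact_force: [0.9, -0.3, 0.1]
grip_width: 0.499
grasp_force: 0.0
```

drive_tool(
  increments=[
    {"dp": [-0.475, 0.2, 0.42], "twist": [0, 0, 0]},
    {"dp": [-0.475, 0.2, 0.42], "twist": [0, 0, 0]},
    {"dp": [-0.475, 0.2, 0.42], "twist": [0, 0, 0]},
    {"dp": [-0.475, 0.2, 0.42], "twist": [0, 0, 0]},
    {"dp": [-0.475, 0.2, 0.42], "twist": [0, 0, 0]},
    {"dp": [-0.475, 0.2, 0.42], "twist": [0, 0, 0]},
    {"dp": [-0.475, 0.2, 0.42], "twist": [0, 0, 0]},
    {"dp": [-0.475, 0.2, 0.42], "twist": [0, 0, 0]},
    {"dp": [-0.475, 0.2, 0.42], "twist": [0, 0, 0]},
    {"dp": [-0.475, 0.2, 0.42], "twist": [0, 0, 0]},
  ],
)

```text
time_s: 4.0
position: [0.4541, -0.0469, 0.1001]
tcp_rot: [3.141, -0.044, 0.0]
contact_force: [-0.4, -0.3, 0.3]
grip_width: 0.497
grasp_force: 0.0
```

drive_tool(
  increments=[
    {"dp": [0, 0, 0.39], "twist": [0, 0, 0]},
    {"dp": [0, 0, 0.39], "twist": [0, 0, 0]},
    {"dp": [0, 0, 0.39], "twist": [0, 0, 0]},
    {"dp": [0, 0, 0.39], "twist": [0, 0, 0]},
    {"dp": [0, 0, 0.39], "twist": [0, 0, 0]},
    {"dp": [0, 0, 0], "twist": [0, 0, 0]},
    {"dp": [0.16, 0, 0], "twist": [0, 0, 0]},
    {"dp": [0.16, 0, 0], "twist": [0, 0, 0]},
    {"dp": [0.16, 0, 0], "twist": [0, 0, 0]},
    {"dp": [0.16, 0, 0], "twist": [0, 0, 0]},
  ],
)

```text
time_s: 5.25
position: [0.4714, -0.0472, 0.0521]
tcp_rot: [3.141, -0.044, 0.001]
contact_force: [0.0, -0.6, 0.1]
grip_width: 0.503
grasp_force: 0.0
```

```bash
python3 - <<'E'
from h import *
a=ctrl.camera("wrist");b=ctrl.camera("side")
cv2.imwrite("pics/c.png",np.vstack([cv2.resize(a,(480,300)),cv2.resize(b[170:280,250:426],(480,300),interpolation=2)]))
cv2.imwrite("pics/c_w.png",a)
E
```

```text
(no output)
```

View pics/c.png

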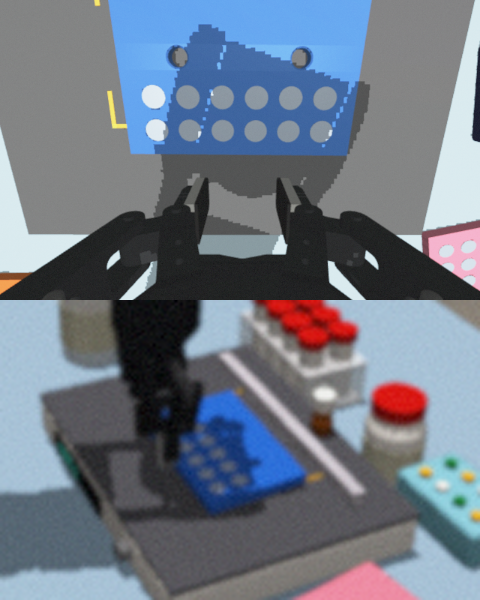

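drive_tool(
  increments=[
    {"dp": [0.1, 0, 0], "twist": [0, 0, 0]},
    {"dp": [0.1, 0, 0], "twist": [0, 0, 0]},
    {"dp": [0.1, 0, 0], "twist": [0, 0, 0]},
    {"dp": [0.1, 0, 0], "twist": [0, 0, 0]},
    {"dp": [0.1, 0, 0], "twist": [0, 0, 0]},
    {"dp": [0.1, 0, 0], "twist": [0, 0, 0]},
    {"dp": [0.1, 0, 0], "twist": [0, 0, 0]},
    {"dp": [0.1, 0, 0], "twist": [0, 0, 0]},
    {"dp": [0.1, 0, 0], "twist": [0, 0, 0]},
    {"dp": [0.1, 0, 0], "twist": [0, 0, 0]},
  ],
)

```text
time_s: 6.6
position: [0.4961, -0.0478, 0.0519]
tcp_rot: [-3.141, 0.044, -0.0]
contact_force: [-0.4, 0.5, 0.4]
grip_width: 0.5
grasp_force: 0.0
```

drive_tool(
  increments=[
    {"dp": [0.04, 0, 0], "twist": [0, 0, 0]},
    {"dp": [0.04, 0, 0], "twist": [0, 0, 0]},
    {"dp": [0.04, 0, 0], "twist": [0, 0, 0]},
    {"dp": [0, 0, 0], "twist": [0, 0, 0]},
    {"dp": [0, 0, 0], "twist": [0, 0, 0]},
    {"dp": [0, 0, 0], "twist": [0, 0, 0]},
    {"dp": [0, 0, 0], "twist": [0, 0, 0]},
    {"dp": [0, 0, 0], "twist": [0, 0, 0]},
    {"dp": [0, 0, 0], "twist": [0, 0, 0]},
    {"dp": [0, 0, 0], "twist": [0, 0, 0]},
  ],
)

```text
time_s: 7.85
position: [0.4989, -0.0479, 0.0519]
tcp_rot: [3.141, -0.044, 0.0]
contact_force: [-0.3, 0.0, -0.2]
grip_width: 0.5
grasp_force: 0.0
```

```bash
python3 - <<'E'
from h import *
np.set_printoptions(precision=4,suppress=True)
a=ctrl.camera("wrist");b=ctrl.camera("side")
for t,z in [("hole_left",.054),("hole_right",.054),("plate",.053)]:
  for c in ["wrist","side"]:
    for r in ctrl.tip_of(t,c)[:2]: print(t,c,r["confidence"],ray(c,r["position"],z))
cv2.imwrite("pics/d.png",np.vstack([cv2.resize(a,(480,300)),cv2.resize(b[170:280,250:426],(480,300),interpolation=2)]))
cv2.imwrite("pics/d_w.png",a)
E
```

```text
hole_left wrist 0.65 [ 0.4079 -0.2432  0.054 ]
hole_left wrist 0.64 [ 0.5535 -0.0106  0.054 ]
hole_left side 0.81 [ 0.5549 -0.0063  0.054 ]
hole_left side 0.78 [ 0.3414 -0.3402  0.054 ]
hole_right wrist 0.83 [ 0.5516 -0.0862  0.054 ]
hole_right side 0.92 [ 0.5575 -0.0808  0.054 ]
hole_right side 0.85 [0.2901 0.1028 0.054 ]
plate wrist 0.95 [ 0.5386 -0.0467  0.053 ]
plate side 0.75 [ 0.3067 -0.3368  0.053 ]
plate side 0.65 [ 0.5357 -0.0578  0.053 ]
```

View pics/d.png

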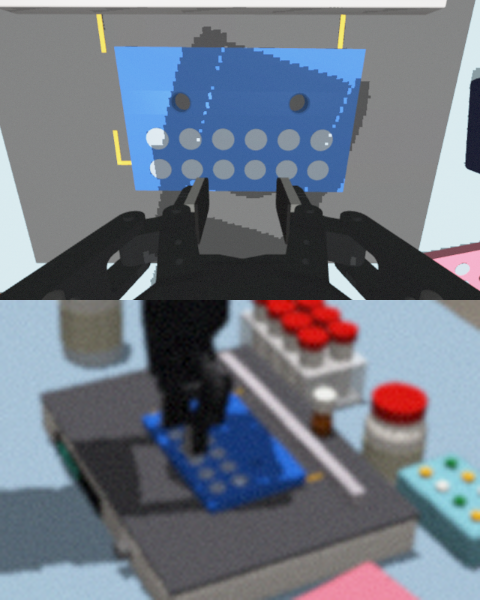

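drive_tool(
  increments=[
    {"dp": [0, 0, -0.4], "twist": [0, 0, 0]},
    {"dp": [-0.25, 0, 0], "twist": [0, 0, 0]},
    {"dp": [-0.25, 0, 0], "twist": [0, 0, 0]},
    {"dp": [-0.25, 0, 0], "twist": [0, 0, 0]},
    {"dp": [-0.25, 0, 0], "twist": [0, 0, 0]},
    {"dp": [-0.25, 0, 0], "twist": [0, 0, 0]},
    {"dp": [-0.25, 0, 0], "twist": [0, 0, 0]},
    {"dp": [0, 0, 0], "twist": [0, 0, 0]},
    {"dp": [0, 0, 0], "twist": [0, 0, 0]},
    {"dp": [0, 0, 0], "twist": [0, 0, 0]},
  ],
)

```text
time_s: 9.5
position: [0.4617, -0.0469, 0.062]
tcp_rot: [3.141, -0.044, 0.0]
contact_force: [0.2, 0.1, -0.4]
grip_width: 0.501
grasp_force: 0.0
```

drive_tool(
  increments=[
    {"dp": [0, 0, 0], "twist": [0, 0, 0]},
    {"dp": [0, 0, 0], "twist": [0, 0, 0]},
    {"dp": [0, 0, 0], "twist": [0, 0, 0]},
    {"dp": [0, 0, 0], "twist": [0, 0, 0]},
    {"dp": [0, 0, 0.2], "twist": [0, 0, 0]},
    {"dp": [0, 0, 0.2], "twist": [0, 0, 0]},
    {"dp": [0.15, 0, 0], "twist": [0, 0, 0]},
    {"dp": [0.15, 0, 0], "twist": [0, 0, 0]},
    {"dp": [0.15, 0, 0], "twist": [0, 0, 0]},
    {"dp": [0.15, 0, 0], "twist": [0, 0, 0]},
  ],
  fingers=-1,
)

```text
time_s: 10.75
position: [0.4768, -0.0473, 0.0521]
tcp_rot: [3.141, -0.044, 0.0]
contact_force: [-0.2, -0.1, 0.3]
grip_width: 0.002
grasp_force: 0.0
```

drive_tool(
  increments=[
    {"dp": [0.07, 0, 0], "twist": [0, 0, 0]},
    {"dp": [0.07, 0, 0], "twist": [0, 0, 0]},
    {"dp": [0.07, 0, 0], "twist": [0, 0, 0]},
    {"dp": [0.07, 0, 0], "twist": [0, 0, 0]},
    {"dp": [0.07, 0, 0], "twist": [0, 0, 0]},
    {"dp": [0, 0, 0], "twist": [0, 0, 0]},
    {"dp": [0, 0, 0], "twist": [0, 0, 0]},
    {"dp": [0, 0, 0], "twist": [0, 0, 0]},
    {"dp": [0, 0, 0], "twist": [0, 0, 0]},
    {"dp": [0, 0, 0], "twist": [0, 0, 0]},
  ],
)

```text
time_s: 12.0
position: [0.4851, -0.0475, 0.0519]
tcp_rot: [3.141, -0.044, -0.0]
contact_force: [0.1, -0.3, 0.0]
grip_width: 0.001
grasp_force: 0.0
```

```bash
python3 - <<'E'
from h import *
np.set_printoptions(precision=4,suppress=True)
a=ctrl.camera("wrist");b=ctrl.camera("side")
for t,z in [("hole_left",.054),("hole_right",.054)]:
    for r in ctrl.tip_of(t,"wrist")[:2]: print(t,r["confidence"],ray("wrist",r["position"],z))
cv2.imwrite("pics/e.png",np.vstack([cv2.resize(a,(480,300)),cv2.resize(b[170:280,250:426],(480,300),interpolation=2)]))
E
```

```text
hole_left 0.98 [ 0.5541 -0.0098  0.054 ]
hole_right 0.81 [ 0.5527 -0.0854  0.054 ]
```

View pics/e.png

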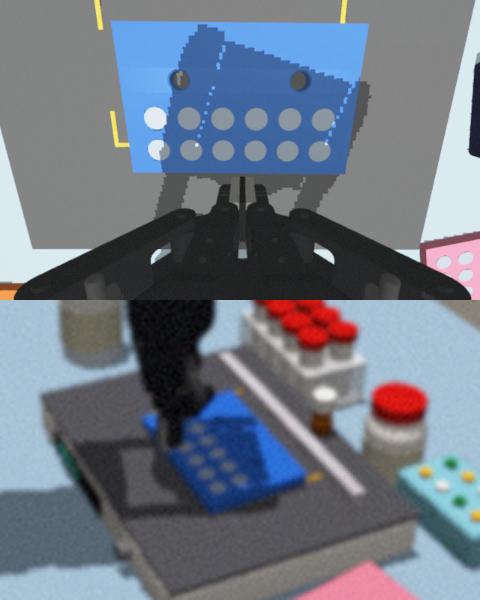

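drive_tool(
  increments=[
    {"dp": [0.07, 0, 0], "twist": [0, 0, 0]},
    {"dp": [0.07, 0, 0], "twist": [0, 0, 0]},
    {"dp": [0.07, 0, 0], "twist": [0, 0, 0]},
    {"dp": [0.07, 0, 0], "twist": [0, 0, 0]},
    {"dp": [0.07, 0, 0], "twist": [0, 0, 0]},
    {"dp": [0.07, 0, 0], "twist": [0, 0, 0]},
    {"dp": [0, 0, 0], "twist": [0, 0, 0]},
    {"dp": [0, 0, 0], "twist": [0, 0, 0]},
    {"dp": [0, 0, 0], "twist": [0, 0, 0]},
    {"dp": [0, 0, 0], "twist": [0, 0, 0]},
  ],
)

```text
time_s: 13.45
position: [0.4956, -0.0478, 0.0519]
tcp_rot: [3.141, -0.044, -0.0]
contact_force: [-0.7, -0.3, -0.1]
grip_width: -0.004
grasp_force: 0.0
```

```bash
cat >> h.py <<'E'
def holes(tag):
    a=ctrl.camera("wrist");cv2.imwrite(f"pics/{tag}.png",a)
    for t in ["hole_left","hole_right"]:
        for r in ctrl.tip_of(t,"wrist")[:2]: print(t,r["confidence"],np.round(r["position"],1),ray("wrist",r["position"],.054).round(4))
E
python3 -c "
from h import *
holes('f')"
```

```text
hole_left 0.84 [358.8 636.4] [ 0.4065 -0.2415  0.054 ]
hole_left 0.77 [126.6 244.5] [ 0.5549 -0.01    0.054 ]
hole_right 0.63 [129.6 392.9] [ 0.5512 -0.0855  0.054 ]
```

```bash
python3 -c "
from h import *
a=cv2.imread('pics/f.png');b=ctrl.camera('side');s=ctrl.camera('scene')
M=ctrl.camera_model('side');print(proj('side',[.4956,-.0478,.052]),proj('side',[.4907,-.0478,.05]),proj('wrist',[.4956,-.0478,.052]),proj('wrist',[.4907,-.0478,.06]))
cv2.imwrite('pics/g.png',np.hstack([cv2.resize(a[140:300,220:420],(400,320),interpolation=2),cv2.resize(b[185:265,285:385],(400,320),interpolation=2)]))
"
```

```text
[315.4749374  230.71213561] [313.71733812 231.87675797] [322.23442296 232.34097581] [322.46969558 246.20906877]
```

View pics/g.png

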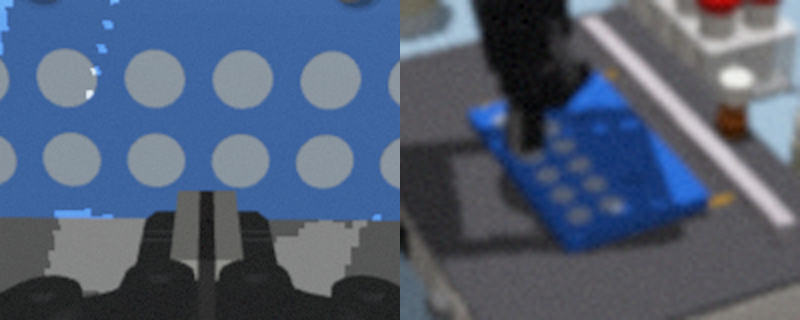

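drive_tool(
  increments=[
    {"dp": [-0.3, 0, -0.1], "twist": [0, 0, 0]},
    {"dp": [-0.3, 0, 0], "twist": [0, 0, 0]},
    {"dp": [-0.3, 0, 0], "twist": [0, 0, 0]},
    {"dp": [-0.3, 0, 0], "twist": [0, 0, 0]},
    {"dp": [0, 0, 0.1], "twist": [0, 0, 0]},
    {"dp": [0, 0, 0.06], "twist": [0, 0, 0]},
    {"dp": [0, 0, 0.06], "twist": [0, 0, 0]},
    {"dp": [0, 0, 0.04], "twist": [0, 0, 0]},
    {"dp": [0, 0, 0], "twist": [0, 0, 0]},
    {"dp": [0, 0, 0], "twist": [0, 0, 0]},
  ],
)

```text
time_s: 14.95
position: [0.4657, -0.0469, 0.0479]
tcp_rot: [-3.141, 0.044, 0.0]
contact_force: [0.0, -1.1, 0.9]
grip_width: 0.004
grasp_force: 0.0
```

```bash
python3 -c "
from h import *
a=ctrl.camera('wrist');b=ctrl.camera('side')
p=ctrl.read_state()['position']
ps,pw=proj('side',p),proj('wrist',p);print(ps,pw)
for im,q in ((a,pw),(b,ps)): cv2.circle(im,tuple(int(round(v)) for v in q),1,(0,0,255),-1)
cv2.imwrite('pics/i.png',np.hstack([cv2.resize(a[140:300,220:420],(400,320),interpolation=2),cv2.resize(b[185:265,265:365],(400,320),interpolation=2)]))
"
```

```text
[304.544991   235.03475179] [322.21838706 232.23209926]
```

View pics/i.png

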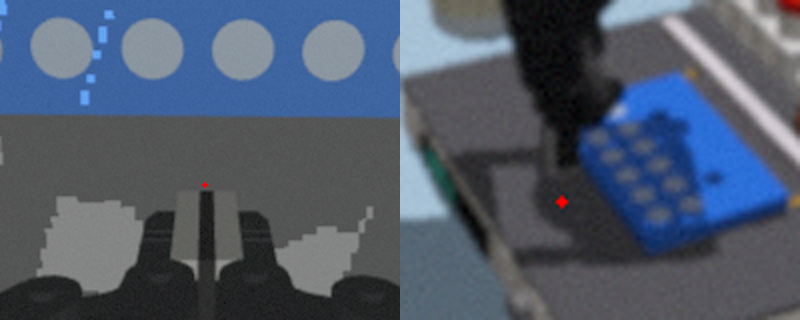

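drive_tool(
  increments=[
    {"dp": [0, 0, 0.04], "twist": [0, 0, 0]},
    {"dp": [0, 0, 0.04], "twist": [0, 0, 0]},
    {"dp": [0, 0, 0.04], "twist": [0, 0, 0]},
    {"dp": [0, 0, 0.04], "twist": [0, 0, 0]},
    {"dp": [0, 0, 0.02], "twist": [0, 0, 0]},
    {"dp": [0, 0, 0], "twist": [0, 0, 0]},
    {"dp": [0, 0, 0], "twist": [0, 0, 0]},
    {"dp": [0, 0, 0], "twist": [0, 0, 0]},
    {"dp": [0, 0, 0], "twist": [0, 0, 0]},
    {"dp": [0, 0, 0], "twist": [0, 0, 0]},
  ],
)

```text
time_s: 16.3
position: [0.4657, -0.0469, 0.0435]
tcp_rot: [-3.141, 0.044, -0.0]
contact_force: [0.2, -0.0, -0.3]
grip_width: -0.006
grasp_force: 0.0
```

drive_tool(
  increments=[
    {"dp": [0, 0, 0.04], "twist": [0, 0, 0]},
    {"dp": [0, 0, 0.04], "twist": [0, 0, 0]},
    {"dp": [0.1, 0, 0], "twist": [0, 0, 0]},
    {"dp": [0.1, 0, 0], "twist": [0, 0, 0]},
    {"dp": [0.1, 0, 0], "twist": [0, 0, 0]},
    {"dp": [0.1, 0, 0], "twist": [0, 0, 0]},
    {"dp": [0.1, 0, 0], "twist": [0, 0, 0]},
    {"dp": [0.1, 0, 0], "twist": [0, 0, 0]},
    {"dp": [0.1, 0, 0], "twist": [0, 0, 0]},
    {"dp": [0.1, 0, 0], "twist": [0, 0, 0]},
  ],
)

```text
time_s: 17.55
position: [0.4858, -0.0475, 0.0414]
tcp_rot: [3.141, -0.044, 0.0]
contact_force: [0.1, 0.7, 0.2]
grip_width: 0.001
grasp_force: 0.0
```

```bash
python3 -c "
from h import *
holes('j')
print(proj('wrist',[.4907,-.0478,.06]))"
```

```text
hole_left 0.58 [107.3 239.2] [ 0.5545 -0.0106  0.054 ]
[322.42214141 236.52503581]
```

drive_tool(
  increments=[
    {"dp": [0.06, 0, 0], "twist": [0, 0, 0]},
    {"dp": [0.06, 0, 0], "twist": [0, 0, 0]},
    {"dp": [0.06, 0, 0], "twist": [0, 0, 0]},
    {"dp": [0.06, 0, 0], "twist": [0, 0, 0]},
    {"dp": [0.06, 0, 0], "twist": [0, 0, 0]},
    {"dp": [0.06, 0, 0], "twist": [0, 0, 0]},
    {"dp": [0, 0, 0], "twist": [0, 0, 0]},
    {"dp": [0, 0, 0], "twist": [0, 0, 0]},
    {"dp": [0, 0, 0], "twist": [0, 0, 0]},
    {"dp": [0, 0, 0], "twist": [0, 0, 0]},
  ],
)

```text
time_s: 18.95
position: [0.4946, -0.0477, 0.0414]
tcp_rot: [-3.141, 0.044, 0.0]
contact_force: [0.9, 0.4, -0.3]
grip_width: -0.0
grasp_force: 0.0
```

```bash
python3 -c "
from h import *
holes('k')
b=ctrl.camera('side');a=cv2.imread('pics/k.png')
print(proj('wrist',[.4907,-.0478,.06]))
cv2.imwrite('pics/k2.png',np.hstack([cv2.resize(a[80:300,200:440],(400,367),interpolation=2),cv2.resize(b[185:265,265:352],(400,367),interpolation=2)]))"
```

```text
hole_left 0.76 [125.2 240.9] [ 0.555  -0.0108  0.054 ]
hole_right 0.64 [128.3 399. ] [ 0.5514 -0.0861  0.054 ]
[322.44377059 252.79218889]
```

View pics/k2.png

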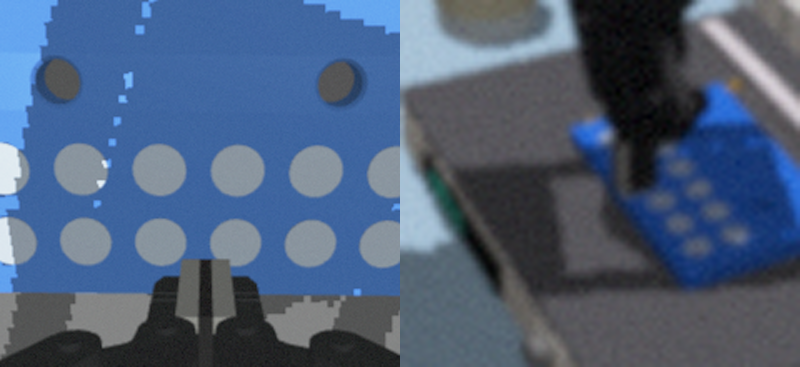

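drive_tool(
  increments=[
    {"dp": [-0.3, 0, 0], "twist": [0, 0, 0]},
    {"dp": [-0.3, 0, 0], "twist": [0, 0, 0]},
    {"dp": [-0.3, 0, 0], "twist": [0, 0, 0]},
    {"dp": [-0.3, 0, 0], "twist": [0, 0, 0]},
    {"dp": [-0.1, 0, 0.04], "twist": [0, 0, 0]},
    {"dp": [0, 0, 0.04], "twist": [0, 0, 0]},
    {"dp": [0, 0, 0.04], "twist": [0, 0, 0]},
    {"dp": [0, 0, 0.04], "twist": [0, 0, 0]},
    {"dp": [0, 0, 0], "twist": [0, 0, 0]},
    {"dp": [0, 0, 0], "twist": [0, 0, 0]},
  ],
)

```text
time_s: 20.4
position: [0.4622, -0.0468, 0.0374]
tcp_rot: [-3.141, 0.044, 0.0]
contact_force: [0.2, 0.2, 0.5]
grip_width: 0.0
grasp_force: 0.0
```

```bash
python3 -c "
from h import *
b=ctrl.camera('side');s=ctrl.camera('scene');p=np.array(ctrl.read_state()['position'])
ims=[]
for c,im in (('side',b),('scene',s)):
    q0=proj(c,p).astype(int)
    H=cv2.resize(im[q0[1]-35:q0[1]+15,q0[0]-33:q0[0]+33],None,fx=6,fy=6,interpolation=2)
    for k in range(0,5):
        q=(proj(c,p+[0,0,.01*k])-[q0[0]-33,q0[1]-35]+.5)*6
        cv2.line(H,(int(q[0])-40,int(q[1])),(int(q[0])-25,int(q[1])),(0,255-50*k,50*k),1)
    print(c,q0,proj(c,p+[0,0,.01])-proj(c,p));ims.append(H)
cv2.imwrite('pics/m.png',np.hstack(ims))"
```

```text
side [303 238] [-0.03646055 -3.19901259]
scene [284 186] [-0.20007329 -3.12505744]
```

View pics/m.png

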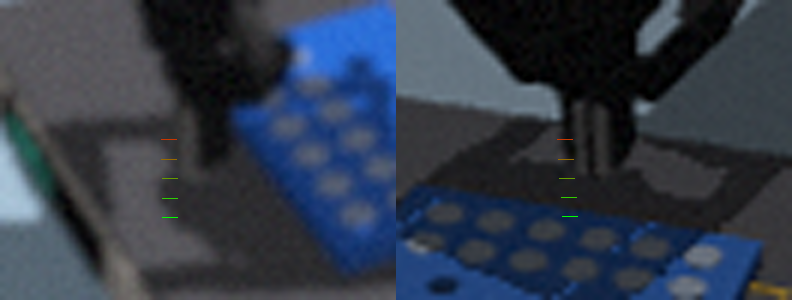

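drive_tool(
  increments=[
    {"dp": [0, 0, 0.04], "twist": [0, 0, 0]},
    {"dp": [0, 0, 0.04], "twist": [0, 0, 0]},
    {"dp": [0, 0, 0.04], "twist": [0, 0, 0]},
    {"dp": [0, 0, 0.04], "twist": [0, 0, 0]},
    {"dp": [0, 0, 0.02], "twist": [0, 0, 0]},
    {"dp": [0.2, 0, 0], "twist": [0, 0, 0]},
    {"dp": [0.2, 0, 0], "twist": [0, 0, 0]},
    {"dp": [0.1, 0, 0], "twist": [0, 0, 0]},
    {"dp": [0.1, 0, 0], "twist": [0, 0, 0]},
    {"dp": [0.1, 0, 0], "twist": [0, 0, 0]},
  ],
)

```text
time_s: 21.75
position: [0.4798, -0.0473, 0.0329]
tcp_rot: [-3.141, 0.044, 0.0]
contact_force: [0.7, -0.7, -0.1]
grip_width: -0.004
grasp_force: 0.0
```

drive_tool(
  increments=[
    {"dp": [0.08, 0, 0], "twist": [0, 0, 0]},
    {"dp": [0.08, 0, 0], "twist": [0, 0, 0]},
    {"dp": [0.08, 0, 0], "twist": [0, 0, 0]},
    {"dp": [0.08, 0, 0], "twist": [0, 0, 0]},
    {"dp": [0.08, 0, 0], "twist": [0, 0, 0]},
    {"dp": [0.08, 0, 0], "twist": [0, 0, 0]},
    {"dp": [0, 0, 0], "twist": [0, 0, 0]},
    {"dp": [0, 0, 0], "twist": [0, 0, 0]},
    {"dp": [0, 0, 0], "twist": [0, 0, 0]},
    {"dp": [0, 0, 0], "twist": [0, 0, 0]},
  ],
)

```text
time_s: 23.0
position: [0.492, -0.0477, 0.0331]
tcp_rot: [3.141, -0.044, 0.001]
contact_force: [-1.7, 0.0, -0.4]
grip_width: 0.003
grasp_force: 0.3
```

```bash
python3 -c "
from h import *
holes('n')"
```

```text
hole_left 0.9 [ 97.1 229.9] [ 0.5649 -0.0092  0.054 ]
hole_right 0.58 [ 93.7 403.4] [ 0.5641 -0.0856  0.054 ]
```

drive_tool(
  increments=[
    {"dp": [0.06, 0, 0], "twist": [0, 0, 0]},
    {"dp": [0.06, 0, 0], "twist": [0, 0, 0]},
    {"dp": [0.06, 0, 0], "twist": [0, 0, 0]},
    {"dp": [0.06, 0, 0], "twist": [0, 0, 0]},
    {"dp": [0.06, 0, 0], "twist": [0, 0, 0]},
    {"dp": [0.04, 0, 0], "twist": [0, 0, 0]},
    {"dp": [0.02, 0, 0], "twist": [0, 0, 0]},
    {"dp": [0, 0, 0], "twist": [0, 0, 0]},
    {"dp": [0, 0, 0], "twist": [0, 0, 0]},
    {"dp": [0, 0, 0], "twist": [0, 0, 0]},
  ],
)

```text
time_s: 24.4
position: [0.5007, -0.0479, 0.0329]
tcp_rot: [3.141, -0.044, 0.0]
contact_force: [-3.2, 0.2, 1.9]
grip_width: -0.006
grasp_force: 1.8
```

```bash
python3 -c "
from h import *
holes('o')"
```

```text
hole_left 0.87 [ 96.4 228.7] [ 0.5739 -0.0089  0.054 ]
hole_right 0.7 [ 94.  402.4] [ 0.5727 -0.0853  0.054 ]
```

drive_tool(
  increments=[
    {"dp": [0.02, 0, 0], "twist": [0, 0, 0]},
    {"dp": [0.02, 0, 0], "twist": [0, 0, 0]},
    {"dp": [0.01, 0, 0], "twist": [0, 0, 0]},
    {"dp": [0, 0, 0], "twist": [0, 0, 0]},
    {"dp": [0, 0, 0], "twist": [0, 0, 0]},
    {"dp": [0, 0, 0], "twist": [0, 0, 0]},
    {"dp": [0, 0, 0], "twist": [0, 0, 0]},
    {"dp": [0, 0, 0], "twist": [0, 0, 0]},
    {"dp": [0, 0, 0], "twist": [0, 0, 0]},
    {"dp": [0, 0, 0], "twist": [0, 0, 0]},
  ],
)

```text
time_s: 25.8
position: [0.5009, -0.0478, 0.0328]
tcp_rot: [-3.141, 0.044, 0.003]
contact_force: [-7.6, -0.1, 4.9]
grip_width: 0.001
grasp_force: 4.2
```

drive_tool(
  increments=[
    {"dp": [-0.2, 0, 0], "twist": [0, 0, 0]},
    {"dp": [0, 0, -0.8], "twist": [0, 0, 0]},
    {"dp": [0, 0, -0.8], "twist": [0, 0, 0]},
    {"dp": [0.366, 0.574, 0], "twist": [0, 0, 0]},
    {"dp": [0.366, 0.574, 0], "twist": [0, 0, 0]},
    {"dp": [0.366, 0.574, 0], "twist": [0, 0, 0]},
    {"dp": [0.366, 0.574, 0], "twist": [0, 0, 0]},
    {"dp": [0.366, 0.574, 0], "twist": [0, 0, 0]},
    {"dp": [0.366, 0.574, 0], "twist": [0, 0, 0]},
    {"dp": [0.366, 0.574, 0], "twist": [0, 0, 0]},
  ],
)

```text
time_s: 27.05
position: [0.5586, -0.151, 0.0728]
tcp_rot: [-3.141, 0.044, 0.0]
contact_force: [0.6, -0.4, -0.1]
grip_width: 0.0
grasp_force: 0.0
```

```bash
python3 -c "
from h import *
holes('p')"
```

```text
hole_left 0.95 [203.9  84. ] [ 0.5746 -0.0069  0.054 ]
hole_right 0.62 [203.7 207.8] [ 0.5717 -0.0814  0.054 ]
```

drive_tool(
  increments=[
    {"dp": [0, 0, 0.4], "twist": [0, 0, 0]},
    {"dp": [0, 0, 0.4], "twist": [0, 0, 0]},
    {"dp": [0, 0, 0.4], "twist": [0, 0, 0]},
    {"dp": [0, 0, 0.2], "twist": [0, 0, 0]},
    {"dp": [0, 0, 0.2], "twist": [0, 0, 0]},
    {"dp": [0, -0.12, 0], "twist": [0, 0, 0]},
    {"dp": [0, -0.12, 0], "twist": [0, 0, 0]},
    {"dp": [0, -0.12, 0], "twist": [0, 0, 0]},
    {"dp": [0, -0.12, 0], "twist": [0, 0, 0]},
    {"dp": [0, 0, 0], "twist": [0, 0, 0]},
  ],
)

```text
time_s: 28.45
position: [0.5585, -0.1378, 0.0331]
tcp_rot: [3.141, -0.044, 0.0]
contact_force: [0.4, -0.2, 0.1]
grip_width: -0.001
grasp_force: 0.0
```

drive_tool(
  increments=[
    {"dp": [0, -0.06, 0], "twist": [0, 0, 0]},
    {"dp": [0, -0.06, 0], "twist": [0, 0, 0]},
    {"dp": [0, -0.06, 0], "twist": [0, 0, 0]},
    {"dp": [0, -0.06, 0], "twist": [0, 0, 0]},
    {"dp": [0, -0.06, 0], "twist": [0, 0, 0]},
    {"dp": [0, -0.06, 0], "twist": [0, 0, 0]},
    {"dp": [0, -0.06, 0], "twist": [0, 0, 0]},
    {"dp": [0, -0.06, 0], "twist": [0, 0, 0]},
    {"dp": [0, 0, 0], "twist": [0, 0, 0]},
    {"dp": [0, 0, 0], "twist": [0, 0, 0]},
  ],
)

```text
time_s: 29.7
position: [0.5587, -0.1262, 0.0329]
tcp_rot: [3.141, -0.044, -0.0]
contact_force: [0.2, -1.4, -0.6]
grip_width: -0.002
grasp_force: 1.1
```

```bash
python3 -c "
from h import *
holes('q')"
```

```text
hole_left 0.77 [227.9  74. ] [ 0.5727 -0.0048  0.054 ]
hole_right 0.83 [223.4 230.4] [ 0.5729 -0.0817  0.054 ]
```

drive_tool(
  increments=[
    {"dp": [0, -0.02, 0], "twist": [0, 0, 0]},
    {"dp": [0, -0.02, 0], "twist": [0, 0, 0]},
    {"dp": [0, -0.02, 0], "twist": [0, 0, 0]},
    {"dp": [0, -0.02, 0], "twist": [0, 0, 0]},
    {"dp": [0, -0.02, 0], "twist": [0, 0, 0]},
    {"dp": [0, -0.02, 0], "twist": [0, 0, 0]},
    {"dp": [0, -0.02, 0], "twist": [0, 0, 0]},
    {"dp": [0, -0.02, 0], "twist": [0, 0, 0]},
    {"dp": [0, 0, 0], "twist": [0, 0, 0]},
    {"dp": [0, 0, 0], "twist": [0, 0, 0]},
  ],
)

```text
time_s: 31.1
position: [0.5589, -0.1218, 0.0329]
tcp_rot: [-3.141, 0.044, 0.0]
contact_force: [-0.1, -0.6, 1.2]
grip_width: 0.001
grasp_force: 0.4
```

```bash
python3 -c "
from h import *
holes('r')"
```

```text
hole_left 0.91 [224.8  76.5] [ 0.5744 -0.0021  0.054 ]
hole_right 0.56 [224.8 232. ] [ 0.5723 -0.0781  0.054 ]
```

drive_tool(
  increments=[
    {"dp": [0, -0.02, 0], "twist": [0, 0, 0]},
    {"dp": [0, -0.02, 0], "twist": [0, 0, 0]},
    {"dp": [0, -0.02, 0], "twist": [0, 0, 0]},
    {"dp": [0, -0.02, 0], "twist": [0, 0, 0]},
    {"dp": [0, -0.01, 0], "twist": [0, 0, 0]},
    {"dp": [0, 0, 0], "twist": [0, 0, 0]},
    {"dp": [0, 0, 0], "twist": [0, 0, 0]},
    {"dp": [0, 0, 0], "twist": [0, 0, 0]},
    {"dp": [0, 0, 0], "twist": [0, 0, 0]},
    {"dp": [0, 0, 0], "twist": [0, 0, 0]},
  ],
)

```text
time_s: 32.5
position: [0.5589, -0.1198, 0.0329]
tcp_rot: [-3.141, 0.044, 0.0]
contact_force: [0.2, -0.3, -0.4]
grip_width: -0.002
grasp_force: 0.0
```

```bash
python3 -c "
from h import *
holes('s')
a=cv2.imread('pics/s.png');b=ctrl.camera('side')
cv2.imwrite('pics/s2.png',np.vstack([cv2.resize(a,(560,350)),cv2.resize(b[190:260,290:402],(400,250),interpolation=2) if 0 else cv2.copyMakeBorder(cv2.resize(b[190:260,290:402],(400,250),interpolation=2),0,0,0,160,0)]))"
```

```text
hole_left 0.91 [225.  84.] [ 0.5743 -0.0037  0.054 ]
hole_right 0.59 [222.5 233.5] [ 0.5735 -0.0769  0.054 ]
```

View pics/s2.png

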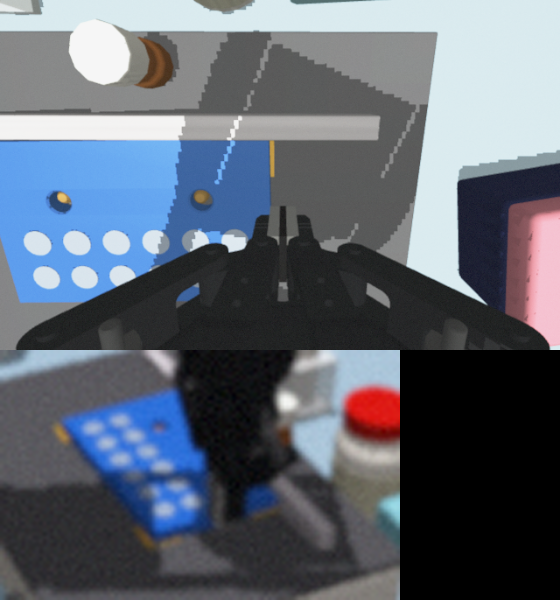

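drive_tool(
  increments=[
    {"dp": [0, 0.4, 0], "twist": [0, 0, 0]},
    {"dp": [0, 0, -0.9], "twist": [0, 0, 0]},
    {"dp": [0, 0, -0.9], "twist": [0, 0, 0]},
    {"dp": [0, 0, -0.9], "twist": [0, 0, 0]},
    {"dp": [-0.4, -0.58, -0.6], "twist": [0, 0, 0]},
    {"dp": [-0.4, -0.58, -0.6], "twist": [0, 0, 0]},
    {"dp": [-0.4, -0.58, -0.6], "twist": [0, 0, 0]},
    {"dp": [-0.4, -0.58, -0.6], "twist": [0, 0, 0]},
    {"dp": [-0.4, -0.58, -0.6], "twist": [0, 0, 0]},
    {"dp": [-0.4, -0.58, -0.6], "twist": [0, 0, 0]},
  ],
)

```text
time_s: 33.95
position: [0.5009, -0.0413, 0.1911]
tcp_rot: [3.141, -0.045, 0.0]
contact_force: [0.3, -0.4, -0.5]
grip_width: -0.002
grasp_force: 0.0
```

```bash
cat > fit.py <<'E'
from h import *
from scipy.optimize import least_squares
from scipy.spatial.transform import Rotation as R
np.set_printoptions(precision=4,suppress=True)
im=ctrl.camera("wrist");M=ctrl.camera_model("wrist");cv2.imwrite("pics/t.png",im)
K=np.array(M["camera_matrix"]);T=np.linalg.inv(np.array(M["world_from_camera"]))
hsv=cv2.cvtColor(im,cv2.COLOR_BGR2HSV)
b=cv2.inRange(hsv,(100,90,40),(125,255,255))
ctr=proj("wrist",[.559,-.037,.06]);m=np.zeros_like(b);cv2.circle(m,tuple(int(v) for v in ctr),130,255,-1)
b=cv2.morphologyEx(b&m,cv2.MORPH_CLOSE,np.ones((21,21)))
c=max(cv2.findContours(b,0,1)[0],key=cv2.contourArea)[:,0].astype(float)
print("ctr",ctr,"bbox",cv2.boundingRect(c.astype(np.int32)),cv2.approxPolyDP(c.astype(np.int32)[:,None],6,True)[:,0].tolist())
# silhouette of the plate box, fitted to the blue contour
B=np.array([[x,y,z] for x in(-.048,.048) for y in(-.075,.075) for z in(0,.01)])
def hull(p):
    P=R.from_euler("ZYX",[p[3],p[4],0]).apply(B)+[p[0],p[1],p[2]]
    q=(T[:3,:3]@P.T).T+T[:3,3];q=(K@q.T).T;return cv2.convexHull((q[:,:2]/q[:,2:]).astype(np.float32))
def res(p):
    h=hull(p);return [cv2.pointPolygonTest(h,tuple(v),True) for v in c]
# level (z=.05) versus riding on the pins (tilt -.08)
for name,t,z in(("level",0,.05),("riding",-.08,.0538)):
    r=least_squares(lambda v:res([v[0],v[1],z,v[2],t]),[.559,-.037,-.028],x_scale=[.001,.001,.01],diff_step=1e-3,loss="soft_l1")
    e=np.array(res([r.x[0],r.x[1],z,r.x[2],t]));print(name,r.x,"cost",r.cost,"rms",e.std())
for t in ["hole_left","hole_right"]:
    for d in ctrl.tip_of(t,"wrist")[:2]: print(t,d["confidence"],d["position"],ray("wrist",d["position"],.05))
for q,s in (("L",38),("R",-38)): print(q,proj("wrist",[.5743+.028*s*.001,-.0376+s*.001,.055]))
E
python3 fit.py
```

```text
ctr [317.4763 119.9521] bbox (231, 63, 173, 111) [[403, 63], [231, 65], [240, 173], [397, 171]]
level [ 0.5587 -0.0371 -0.0164] cost 59.054865012562956 rms 0.36112665126356763
riding [ 0.5589 -0.0371 -0.016 ] cost 90.80749532303483 rms 0.5987406070895344
hole_left 0.58 [104.8, 275.4] [0.5744 0.0008 0.05  ]
hole_left 0.58 [325.5, 99.4] [0.3419 0.2142 0.05  ]
hole_right 0.87 [99.3, 357.8] [ 0.577  -0.0764  0.05  ]
hole_right 0.59 [320.3, 156.8] [0.3474 0.1477 0.05  ]
L [274.2066 103.4759]
R [357.5049 103.4825]
```

```bash
cat >> fit.py <<'E'
print("free tilt:")
for t in np.arange(-.1,.05,.02):
    z=.05+.048*abs(t) if t<0 else .05
    r=least_squares(lambda v:res([v[0],v[1],z,v[2],t]),[.559,-.037,-.02],x_scale=[.001,.001,.01],diff_step=1e-3,loss="soft_l1");print(round(t,2),r.cost,r.x)
E
python3 fit.py | sed -n '/free/,$p'; python3 -c "
from rig import ctrl
s=ctrl.read_state();print(s['time_s'])"
```

```text
free tilt:
-0.1 297.62746121141527 [ 0.5582 -0.0386 -0.0151]
-0.08 241.74070734411424 [ 0.5582 -0.0386 -0.0151]
-0.06 185.36477919071893 [ 0.5581 -0.0387 -0.0151]
-0.04 131.58659639460612 [ 0.5581 -0.0387 -0.0158]
-0.02 84.43884442345299 [ 0.558  -0.0387 -0.016 ]
0.0 49.04487814903635 [ 0.558  -0.0387 -0.0165]
0.02 49.00919088240593 [ 0.5579 -0.0388 -0.0166]
0.04 50.852793730259535 [ 0.5579 -0.0388 -0.0165]
34.25
```

Level fits clearly best, at the seat, with brass visible in both holes. The arm is clear of everything.

```bash
python3 -c "
from rig import ctrl
print(ctrl.hand_in())"
```

```text
the job is handed in; nothing more can be done
None
```

I handed the job in at about 34 s of the 48 s: in the last wrist-camera check the plate lay flat at its seat with brass showing in both holes and the arm clear, but the hand-in returned no verdict.

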